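Hold a drained flask down on the blow-out station

TASK

Lift the round-bodied flask off its draining peg, keep it mouth down, and lower it over the air nozzle of the blow-out station so that its round shoulder sits in the sprung ring. Press the flask down until the ring has reached the bottom of its travel, and finish while still gripping the flask and holding it pressed down: do not let go. Leave the other two vessels on their pegs and leave the things round about where they are.

Things in the scene. Friction and masses are not known exactly. Their poses are not given: they have to be found in the camera images.
- round_flask: round clear glass flask, 0.12 kg, mouth down on one of the stand's three pegs (any). Origin: centre of its mouth, lowest point; z up to its closed end. Height 80; lip 34 diameter, 5 high; neck 28 up to 24; shoulder widening to a ball of 64 diameter, upright-sided 46 to 60 above the origin (grip there); flat top 34 wide at 80. Bore 22, over 42 deep
- conical_flask: a clear glass conical flask, mouth down on another peg: 34 diameter lip at the bottom, widening to 62 diameter near the top, 83 high. Origin: centre of its mouth, z up. Not to be moved
- straight_bottle: a clear glass straight-sided narrow bottle, mouth down on another peg: 40 diameter, 95 high. Origin: centre of its mouth, z up. Not to be moved
- drain_stand: white tray fixed to the bench, 90 (x) by 330 (y), 8 thick with a rim 6 higher; three upright steel pegs, 10 diameter, in a row along its y axis at y = -110, 0, +110, tips 44 above the bench (36 above the tray floor, on which the mouths stand). Origin: centre of its underside; z up
- station: blow-out station, fixed: round grey base 120 diameter, 12 high, an upright brass nozzle of 10 diameter in its middle and round it an aluminium ring cradle on three sprung posts. Origin: centre of the base's underside; z up
- nozzle_tip (a point): top of the brass nozzle, on the station's axis, 58 above the bench; fixed
- ring_top (a point): centre of the ring's upper face, 70 above the bench when up; moves with the ring. Ring 58 outside, 44 inside diameter, 8 high; its three spring sleeves (14 diameter, 40 from the axis) end 10 below this face. The flask's shoulder rests on its inner edge: the flask's origin is then 30 below this point (40 above the bench with the ring up, 18 fully down)
- cradle (a joint): how far the ring is pressed down, in m: 0 up, 0.022 at the bottom stop. Its spring needs 5 N to start moving and 14 N at the bottom; it comes up again when released. The flask's own weight does not move it
- timer: small white bench timer lying flat, 66x64x18. Origin: centre of its underside. Bystander
- tape_roll: roll of tape lying flat, 93 diameter, 48 high. Origin: centre of its underside. Bystander
- amber_bottle: brown reagent bottle with black cap, 60 diameter, 130 high. Origin: centre of its underside. Bystander
Not all that is in view belongs to the job. What is shaped like the station but green is not meant.

How it is judged:
By the outcome, as a careful person would: the job done as asked, in the order asked, and still so for the second after the job is handed in, while the arm keeps its last pose, push and grip.
It also fails if it takes over 42 s, if anything falls off the work surface, if the arm or the gripper's body presses on something with over 40 N, if the wrist force passes 120 N, or if a joint passes its speed limit or range.

ROBOT

A 6-joint arm with a two-finger parallel gripper is mounted at the origin on a cart in front of the work surface, level with it; the furniture and walls round the work are solid. World frame = base frame: x ahead of the robot, y to its left, z up, the work surface at z = 0. Lengths are in m, angles in rad, forces in N, time in s.
With the tool pointing down it reaches from about 0.3 to 0.825 m from the base axis. Payload 5.4 kg.
Tool frame: the origin (TCP) lies on the centre line of the jaws, within the pads' length; the fingertips stand manip.tcp_to_tips ahead of it and the grasp point (between the pads) lies 11 mm behind it (manip.tcp_to_tips is the distance from the TCP to the fingertips, in m); z points along the fingers, y is the line along which they close (so a half turn about z gives the same grasp; the last joint's range is limited). The gripper opens to 92 mm and grips with 3 to 60 N. Pads are 20 mm wide; open, the fingers measure 128 mm over their backs; the gripper's body (75 mm by 189 mm) begins 69 mm behind the grasp point.
Start: joints at [0.948, 0.158, 1.597, -0, 1.386, -0.21], TCP at [0.231, 0.527, 0.188] pointing down, gripper open.
Joint ranges: [-2.91, 2.91], [-0.94, 2.29], [0.18, 2.7], [-1.29, 4.43], [0.17, 2.64], [-3, 3]. Speed limits (rad/s): [2.57, 2.57, 3.14, 3.14, 3.14, 3.14].

INTERFACE

Orientations are given as a unit quaternion [x, y, z, w].
In Python, from cell import manip gives the robot as it stands.
- The arm moves only by the tool arm_command, never from a script. Its argument "commands" is a list of rows, each an object of numbers: "dx", "dy", "dz": the shift along the world's x, y, z scaled (see below); "spin": the turn about the world's z scaled (see below). A call has exactly 5 rows; each row shifts and turns the commanded pose from where the row before left it; what a row does not reach is not made up. The controller multiplies each number of a shift by 10 cm and each number of a turn by 180 degrees. A row lasts 1/10 s, in which the tool goes at most 50 mm and 8.59 degrees, less where a joint would pass 70% of its speed; a pose out of reach is approached as far as the arm can. A call with a number of a shift or a turn outside -1 to 1 is refused whole. A call with a gripper value outside its range is refused whole. "gripper" is the opening, from 0 (shut) to 1 (fully open), set as the call begins (left out, the last holds). The fingers move at their own pace and stop on an object; "squeeze" is the grip in N (left out, the last holds). Time passes only in rows, so rows that do not move let the fingers close, or fill a call up. It gives the time, the measured TCP pose, the force, the opening and the grip force at its end, in the units of the state.
- manip.get_state(): the state, without advancing time (a new reading comes with each control period).
- manip.get_image(name): name is "side" or "top" or "wrist"; returns (picture, depth): 384x512x3 uint8, red, green, blue; 384x512 float32, m along the optical axis (not along the pixel's ray), 0 where there is no reading.
- manip.calibration(name): a dict with "camera_matrix" (3x3 intrinsics, pixels), "rvec" (rotation vector, rad) and "tvec" (3), from world to camera coordinates, as OpenCV has them; the wrist camera has in their place "T_tool_cam" (4x4, takes a point from camera to tool coordinates, whose origin is the TCP and whose axes are the flange's). Camera axes: x right, y down, z forward; pixel columns grow to the right and rows downward; lengths in m; the calibration is good to about 2 mm. A picture is of the moment at which its call begins: read the wrist's pose just before it. calibration takes no time and is no camera call.
- manip.finish_job(): hands the job in; it is judged then, once.
The state is a dict: "time_s": time; "joint_pos": joint angles; "joint_velocities": joint speeds; "effort": joint torques, N m; "position": TCP position; "tool_rot": TCP orientation; "wrist_force": force on the tool from outside, world axes, zero at the start; "moment": the same for the moment, N m; "width": finger opening in m; "grasp_force": force on a finger pad.
Only numpy, scipy, OpenCV 4.12 (cv2) and the standard library are available. Lean on these libraries where they do the work, as an engineer would, in place of code of your own. Each camera call takes 0.05 s, during which the arm holds its last target. There are 200 camera calls.

## Working session

There is one attempt and no reset: what is moved stays moved. The work goes in short steps, Python scripts to look and compute and a tool call to move; the robot and the scene stay as the last step left them, time stands still between calls to the robot, and variables do not carry over. Pictures are saved under pics/ and viewed, at most 10 in all, crops included, and the job is handed in when it is done.

Besides the shell and the picture viewer there is one more tool, called as a command line: name --argument value ..., lists and objects as JSON in quotes. arm_command: Moves the arm, as the interface text tells. Its arguments: {"type":"object","properties":{"commands":{"type":"array","items":{"type":"object","properties":{"dx":{"type":"number"},"dy":{"type":"number"},"dz":{"type":"number"},"spin":{"type":"number"}}}},"gripper":{"type":"number"},"squeeze":{"type":"number"}},"required":["commands"]}

```bash
mkdir -p pics; cat > h.py <<'E'
import numpy as np, cv2
from cell import manip
from scipy.spatial.transform import Rotation as R
def cam(n):
    c=manip.calibration(n); K=np.array(c["camera_matrix"])
    if "rvec" in c:
        Rm=cv2.Rodrigues(np.array(c["rvec"],float))[0]; t=np.array(c["tvec"],float).ravel()
        return K,Rm.T,-Rm.T@t   # cam->world rot, centre
    s=manip.get_state(); T=np.array(c["T_tool_cam"]); Q=R.from_quat(s["tool_rot"]).as_matrix()
    return K,Q@T[:3,:3],Q@T[:3,3]+np.array(s["position"])
def ray(C,u,v):
    K,Rw,o=C; return o,Rw@np.linalg.inv(K)@[u,v,1]
def atz(C,u,v,z):
    o,d=ray(C,u,v); return o+d*(z-o[2])/d[2]
def proj(C,p):
    K,Rw,o=C; q=K@(Rw.T@(np.array(p)-o)); return q[:2]/q[2]
def save(n,f):
    C=cam(n); im,d=manip.get_image(n); cv2.imwrite("pics/"+f+".png",im[:,:,::-1]); np.save("pics/"+f+".npy",d); return C,im,d
E
python3 - <<'E'
from h import *
import pickle
s=manip.get_state(); print(s, manip.tcp_to_tips)
D={}
for n in("side","top","wrist"):
    C,im,d=save(n,n+"0"); D[n]=C; print(n,C[2],C[1][:,2])
pickle.dump(D,open("c0.pkl","wb"))
a=cv2.imread("pics/side0.png");b=cv2.imread("pics/top0.png");
cv2.imwrite("pics/st0.png",cv2.resize(np.vstack([a,b]),(450,600)) if 0 else np.hstack([cv2.resize(a,(400,300)),cv2.resize(b,(400,300))]))
E
```

```text
{'time_s': 0.0, 'joint_pos': array([ 9.47876456e-01,  1.59067408e-01,  1.59821496e+00, -3.16742605e-05,
        1.38620633e+00, -2.10090683e-01]), 'joint_velocities': array([ 0.000717  ,  0.00105936,  0.00114275, -0.0007598 ,  0.00189391,
        0.00220487]), 'effort': array([-6.63672708e-04, -3.85566866e+01, -3.22113025e+01,  7.01907137e-02,
        3.75774235e-02, -1.21950702e-04]), 'position': array([0.23031161, 0.5261201 , 0.18661732]), 'tool_rot': array([ 2.04948978e-01,  9.78772199e-01, -8.73272364e-04, -3.69304263e-04]), 'wrist_force': array([ 0.98277606, -0.4953099 , -0.48085795]), 'moment': array([ 0.04735756,  0.00975869, -0.00458179]), 'grasp_force': 0.0, 'width': 0.09224115050316496} 0.008
side [0.76719867 0.77887768 1.14387361] [-0.1838775  -0.57009292 -0.80073911]
top [ 0.38443198 -0.00148381  1.26379446] [ 0.13923736 -0.0016602  -0.99025764]
wrist [0.16191439 0.55546793 0.38441633] [ 0.2445594  -0.10820124 -0.96357833]
```

View pics/top0.png

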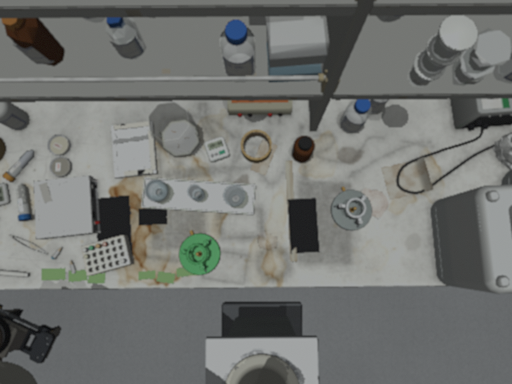

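View pics/side0.png

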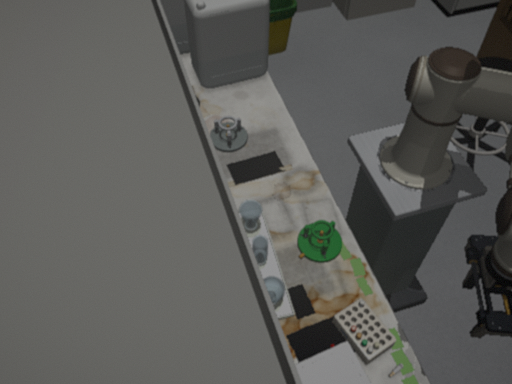

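Top view: the station is grey at (352,209), and the green decoy is at (200,254). The tray's three vessels are at (157,190), (197,193) and (235,196). Side view: the vessels are at (273,292), (260,248) and (250,215), and the station is at (229,132). The middle vessel is narrow, so it is the bottle. The two end ones could be the round flask, so I'll enlarge those.

```bash
python3 - <<'E'
from h import *
import pickle
D=pickle.load(open("c0.pkl","rb"))
a=cv2.imread("pics/top0.png")[170:220,135:265]; b=cv2.imread("pics/side0.png")[195:315,225:305]
a=cv2.resize(a,None,fx=6,fy=6,interpolation=2); b=cv2.resize(b,None,fx=5,fy=5,interpolation=2)
cv2.imwrite("pics/crA.png",a);
w=cv2.resize(cv2.imread("pics/wrist0.png"),(400,300))
p=np.zeros((600,800,3),np.uint8); p[:,:400]=b; p[:300,400:]=w; c=cv2.imread("pics/top0.png")[180:240,322:382]; p[300:,400:700]=cv2.resize(c,(300,300),interpolation=2); cv2.imwrite("pics/crB.png",p)
for u,v in[(157,190),(197,193),(235,196)]: print(atz(D["top"],u,v,.088))
for u,v in[(352,209)]: print(atz(D["top"],u,v,.01))
print(proj(D["top"],[.23,.526,.19]),proj(D["side"],[.23,.526,.19]),proj(D["top"],[0,0,0]))
E
```

```text
[0.56034605 0.28660156 0.088     ]
[0.55110045 0.17594821 0.088     ]
[0.54191552 0.07101741 0.088     ]
[ 0.51123445 -0.26696632  0.01      ]
[ 44.36807416 319.5958781 ] [466.2787705  314.23813544] [262.28408204 392.76558466]
```

View pics/crA.png

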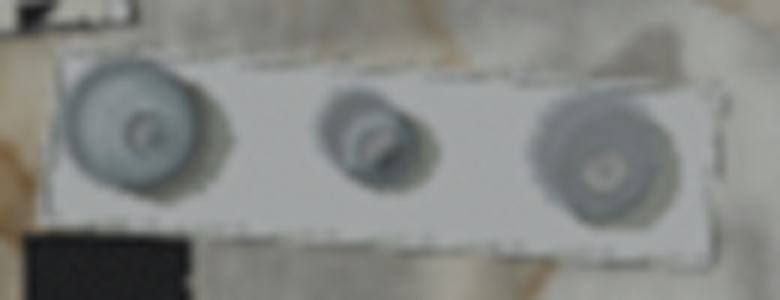

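View pics/crB.png

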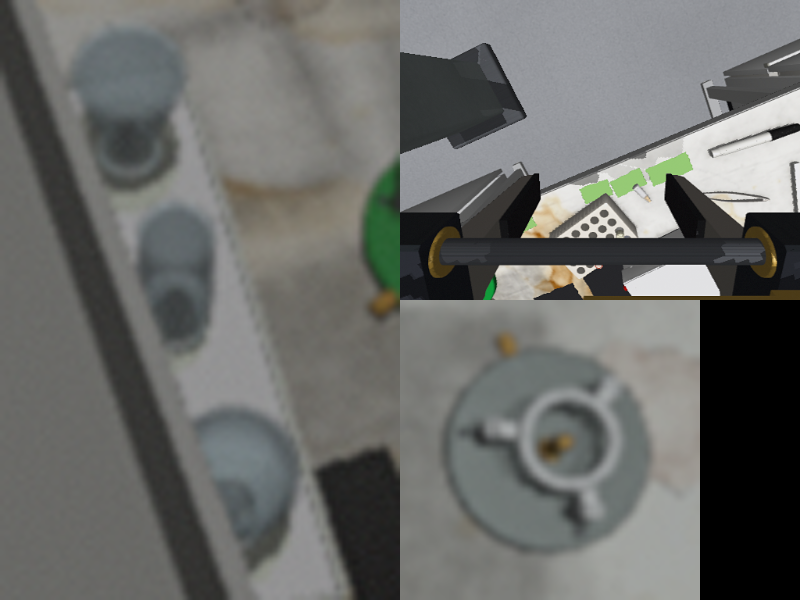

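The round-flask candidates are the two end vessels, at top (157,190) and (235,196). In the crop the one at (157,190) looks ball-shaped with a small flat top. The one at (235,196) has a wide flat top tapering to its neck, so it is conical. I'll check this from close by with the wrist camera before grasping.

arm_command --commands '[{"dx":0.22,"dy":-0.27,"dz":0.05,"spin":0.014},{"dx":0.22,"dy":-0.27,"dz":0.05,"spin":0.014},{"dx":0.22,"dy":-0.27,"dz":0.05,"spin":0.014},{"dx":0.22,"dy":-0.27,"dz":0.05,"spin":0.014},{"dx":0.22,"dy":-0.27,"dz":0.05,"spin":0.014}]' --gripper 1

```text
time_s: 0.65
position: [0.3412, 0.3904, 0.2125]
tool_rot: [0.095, 0.995, -0.0, -0.0]
wrist_force: [0.5, 0.2, -0.8]
width: 0.0918
grasp_force: 0.0
```

arm_command --commands '[{"dx":0.22,"dy":-0.27,"dz":0.05,"spin":0.014},{"dx":0.22,"dy":-0.27,"dz":0.05,"spin":0.014},{"dx":0.22,"dy":-0.27,"dz":0.05,"spin":0.014},{"dx":0.22,"dy":-0.27,"dz":0.05,"spin":0.014},{"dx":0.0,"dy":0,"dz":0,"spin":0}]'

```text
time_s: 1.15
position: [0.431, 0.281, 0.233]
tool_rot: [0.01, 1.0, -0.0, 0.001]
wrist_force: [0.4, 0.5, 0.3]
width: 0.0914
grasp_force: 0.0
```

```bash
python3 - <<'E'
from h import *
import pickle
C,im,d=save("wrist","w1"); pickle.dump(C,open("c1.pkl","wb"))
s=manip.get_state(); print(s["position"],s["tool_rot"],s["time_s"],C[0])
for p in [(.56,.287,.088),(.56,.287,.061),(.542,.071,.088)]: print(proj(C,p))
E
```

```text
[0.42957717 0.28252214 0.2326023 ] [ 1.03016889e-02  9.99946934e-01  6.79698457e-05 -6.81099330e-06] 1.2 [[320.31439339   0.         258.80330887]
 [  0.         320.31439339 191.4289545 ]
 [  0.           0.           1.        ]]
[266.98906829 278.21197208]
[266.49186595 267.0529007 ]
[ 85.38393347 267.9727357 ]
```

View pics/w1.png

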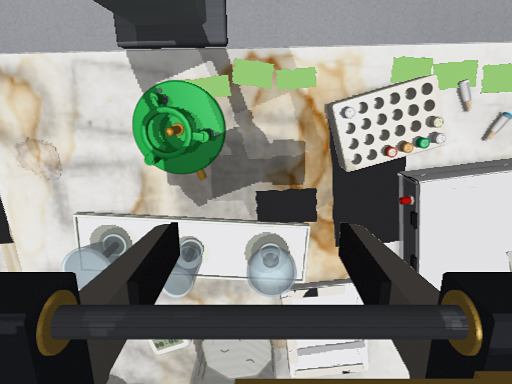

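The wrist view shows the left-hand vessel at (95,258), the bottle at (183,265) and the likely round flask at (271,268). The green decoy is at (178,128). I'll enlarge the vessels.

```bash
python3 - <<'E'
from h import *
a=cv2.imread("pics/w1.png")[205:305,50:320]
cv2.imwrite("pics/w1c.png",cv2.resize(a,None,fx=2.95,fy=2.95,interpolation=2))
E
```

```text
(no output)
```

View pics/w1c.png

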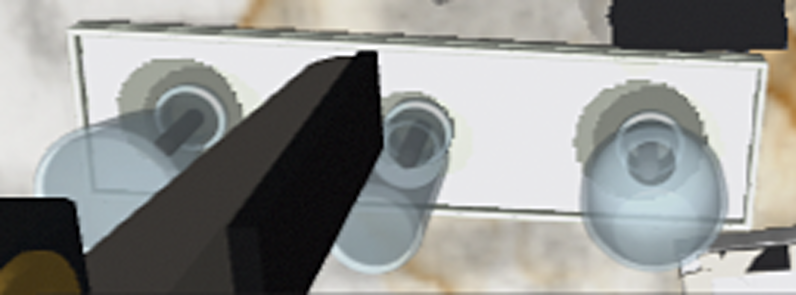

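The crop settles it. The right-hand vessel, at wrist (271,268) and top (157,190), has a rounded ball on a neck, so it is the round flask. The left one flares to a flat, wide closed end, so it is the conical flask. The middle one is the straight bottle. Next I'll triangulate.

```bash
python3 - <<'E'
from h import *
import pickle
D=pickle.load(open("c0.pkl","rb")); C=pickle.load(open("c1.pkl","rb"))
def tri(*rs):
    A=0;b=0
    for c,u,v in rs:
        o,d=ray(c,u,v); d/=np.linalg.norm(d); P=np.eye(3)-np.outer(d,d); A=A+P; b=b+P@o
    x=np.linalg.solve(A,b); return x,[np.round(proj(c,x)-[u,v],1) for c,u,v in rs]
f=lambda x,y:(50+x/2.95,205+y/2.95)
print("ball wrist/top",tri((C,*f(654,200)),(D["top"],157.3,191)))
print("ball wrist atz .061",atz(C,*f(654,200),.061),"lip .013",atz(C,*f(649,147),.013), "top atz .061",atz(D["top"],157.3,191,.061))
print("side ball",atz(D["side"],273.5,291,.061), tri((D["side"],225+245/5,195+485/5),(D["top"],157.3,191)))
# station: top & side ring
g=(322+570/5,180+437/5)
print("ring", atz(D["top"],*g,.07),"base",atz(D["top"],322+(548-400)/5,180+(450-300)/5,.012))
g=(322+(570-400)/5,180+(437-300)/5); print("ring",g,atz(D["top"],*g,.07))
# depth based
for n,c,(u,v) in[("top0",D["top"],(157,190)),("top0",D["top"],(352,209))]:
    d=np.load("pics/%s.npy"%n); print(d[v-8:v+9:4,u-8:u+9:4].round(3))
E
```

```text
ball wrist/top (array([0.56084167, 0.29147717, 0.07203238]), [array([-1.4, -0.8]), array([-0.7, -0.3])])
ball wrist atz .061 [0.56836702 0.29359234 0.061     ] lip .013 [0.56714901 0.29298851 0.013     ] top atz .061 [0.5615212  0.29229475 0.061     ]
side ball [0.56106086 0.29986334 0.061     ] (array([0.56088907, 0.29631093, 0.04925179]), [array([-1.1, -0.2]), array([-0.4,  0.8])])
ring [ 0.34276838 -0.47830015  0.07      ] base [ 0.50810465 -0.26526403  0.012     ]
ring (356.0, 207.4) [ 0.50956306 -0.26559345  0.07      ]
[[1.196 1.19  1.19  1.203 1.269]
 [1.193 1.19  1.189 1.195 1.205]
 [1.188 1.19  1.188 1.19  1.201]
 [1.191 1.187 1.19  1.191 1.206]
 [0.    1.191 1.197 1.204 1.265]]
[[1.261 1.202 1.26  1.262 1.206]
 [1.211 1.259 1.258 1.254 1.259]
 [1.258 1.258 1.225 1.257 1.259]
 [1.256 1.2   1.255 1.255 1.199]
 [1.255 1.258 1.257 1.198 1.201]]
```

arm_command --commands '[{"dx":0.27,"dy":0.02,"dz":-0.16,"spin":-0.001},{"dx":0.27,"dy":0.02,"dz":-0.16,"spin":-0.001},{"dx":0.27,"dy":0.02,"dz":-0.16,"spin":-0.001},{"dx":0.27,"dy":0.02,"dz":-0.16,"spin":-0.001},{"dx":0.27,"dy":0.02,"dz":-0.16,"spin":-0.001}]'

```text
time_s: 1.7
position: [0.5635, 0.2951, 0.1513]
tool_rot: [0.016, 1.0, 0.0, -0.001]
wrist_force: [0.5, -0.3, 0.1]
width: 0.0918
grasp_force: 0.0
```

arm_command --commands '[{},{},{},{},{}]'

```text
invalid input at $.commands[0]: expected keys dx, dy, dz, spin
```

```bash
python3 - <<'E'
from h import *
import pickle
C,im,d=save("wrist","w2"); pickle.dump(C,open("c2.pkl","wb"))
s=manip.get_state(); p=s["position"]; print(p,s["tool_rot"],s["time_s"])
print(proj(C,(.565,.293,.088)),proj(C,(.565,.293,.061)),proj(C,p),atz(C,256,200,.088))
E
```

```text
[0.56505171 0.29392764 0.14723476] [ 1.68259561e-02  9.99856444e-01 -6.56628081e-04 -1.88365625e-03] 1.75
[257.65779229 196.0210967 ] [257.7613972  187.88339169] [258.72757049 220.81376361] [0.568484   0.29147393 0.088     ]
```

View pics/w2.png

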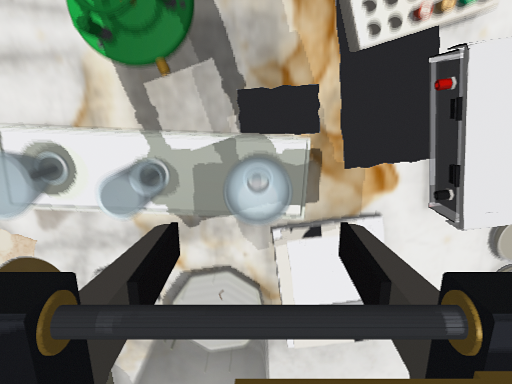

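The ball centre is at (258,189) with a radius of about 33 px. The prediction for (0.565, 0.293, 0.061) was (257.8,187.9), so the two agree. I'll check how tall the white box next to it is, then descend.

```bash
python3 - <<'E'
from h import *
import pickle
D=pickle.load(open("c0.pkl","rb")); C=D["top"]; d=np.load("pics/top0.npy")
for u,v in [(135,150),(118,135),(150,170),(112,170),(180,137),(65,207),(90,185),(115,215),(152,217)]:
    o,r=ray(C,u,v); print((u,v),(o+r*d[v,u]).round(3))
print(atz(D["top"],356,207.4,.07))
E
```

```text
(135, 150) [0.693 0.375 0.01 ]
(118, 135) [0.739 0.426 0.013]
(150, 170) [0.631 0.326 0.017]
(112, 170) [0.635 0.443 0.002]
(180, 137) [0.688 0.21  0.171]
(65, 207) [0.517 0.545 0.073]
(90, 185) [0.581 0.485 0.056]
(115, 215) [ 0.5    0.431 -0.004]
(152, 217) [0.493 0.32  0.002]
[ 0.50956306 -0.26559345  0.07      ]
```

arm_command --commands '[{"dx":0,"dy":-0.01,"dz":-0.1,"spin":0},{"dx":0,"dy":0,"dz":-0.1,"spin":0},{"dx":0,"dy":0,"dz":-0.1,"spin":0},{"dx":0,"dy":0,"dz":-0.1,"spin":0},{"dx":0,"dy":0,"dz":-0.1,"spin":0}]'

```text
time_s: 2.25
position: [0.5632, 0.2929, 0.1022]
tool_rot: [0.016, 1.0, 0.0, 0.0]
wrist_force: [-0.1, 0.0, 0.0]
width: 0.0916
grasp_force: 0.0
```

arm_command --commands '[{"dx":0,"dy":0,"dz":-0.13,"spin":0},{"dx":0,"dy":0,"dz":-0.13,"spin":0},{"dx":0,"dy":0,"dz":-0.13,"spin":0},{"dx":0,"dy":0,"dz":-0.13,"spin":0},{"dx":0,"dy":0,"dz":0,"spin":0}]'

```text
time_s: 2.75
position: [0.5618, 0.2921, 0.0477]
tool_rot: [0.016, 1.0, -0.001, -0.002]
wrist_force: [-0.3, 0.3, -0.4]
width: 0.092
grasp_force: 0.0
```

arm_command --commands '[{"dx":0,"dy":0,"dz":0,"spin":0},{"dx":0,"dy":0,"dz":0,"spin":0},{"dx":0,"dy":0,"dz":0,"spin":0},{"dx":0,"dy":0,"dz":0,"spin":0},{"dx":0,"dy":0,"dz":0,"spin":0}]' --gripper 0.5 --squeeze 35

```text
time_s: 3.25
position: [0.564, 0.2928, 0.051]
tool_rot: [0.016, 1.0, 0.0, 0.0]
wrist_force: [-0.5, 0.1, 0.5]
width: 0.0537
grasp_force: 0.7
```

arm_command --commands '[{"dx":0,"dy":0,"dz":0,"spin":0},{"dx":0,"dy":0,"dz":0,"spin":0},{"dx":0,"dy":0,"dz":0,"spin":0},{"dx":0,"dy":0,"dz":0,"spin":0},{"dx":0,"dy":0,"dz":0,"spin":0}]'

```text
time_s: 3.75
position: [0.5638, 0.2928, 0.0508]
tool_rot: [0.016, 1.0, 0.0, 0.0]
wrist_force: [0.2, 0.3, 1.1]
width: 0.0507
grasp_force: 29.8
```

The width is 51 mm where I expected 64, so I'll look.

```bash
python3 - <<'E'
from h import *
import pickle
C,im,d=save("wrist","w3"); pickle.dump(C,open("c3.pkl","wb"))
s=manip.get_state(); p=s["position"]; print(p,s["width"],s["grasp_force"],s["wrist_force"],s["time_s"])
print(proj(C,(.565,.293,.088)),proj(C,(.565,.293,.061)),proj(C,p))
c=save("side","s3")
a=cv2.imread("pics/s3.png")[235:335,225:325]
cv2.imwrite("pics/w3v.png",np.hstack([cv2.resize(cv2.imread("pics/w3.png"),(480,360)),cv2.resize(a,(320,360))]))
E
```

```text
[0.56381766 0.29283376 0.05080462] 0.050265897126741295 29.79514061822556 [0.07480792 0.6024709  2.60489429] 3.8
[261.12406065 246.91125922] [260.8232644  228.19834195] [260.42113117 220.65510988]
```

View pics/w3v.png

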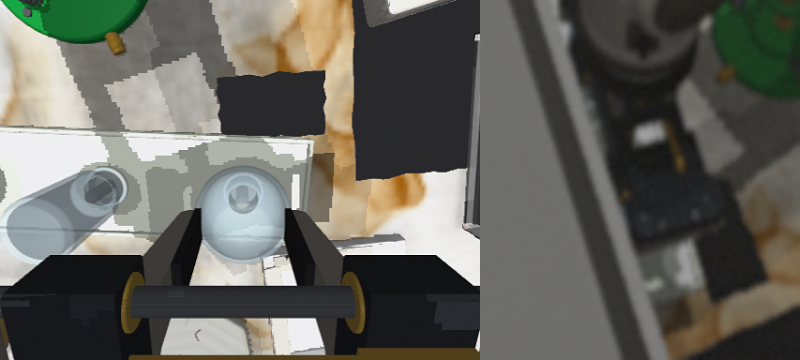

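The picture shows the fingers round the ball, with pixels at half scale. The finger front edges start at about (202,210) and (286,210), slightly inside the ball outline (195–290). I'll use depth to see where the fingers and ball are.

```bash
python3 - <<'E'
from h import *
import pickle
C=pickle.load(open("c3.pkl","rb")); d=np.load("pics/w3.npy")
def P(u,v):
    o,r=ray(C,u,v); return (o+r*d[v,u])
for v in (190,205,215,220,225,230,240,250,260,270):
    print(v,[ (u,*(1000*P(u,v)).round(0).astype(int)) for u in (190,200,208,214,225,240,258,290,302,308,312,320) if d[v,u]>0])
C2=pickle.load(open("c2.pkl","rb")); d=np.load("pics/w2.npy"); C=C2
for v in (160,175,190,205,218): print(v,[ (u,*(1000*P(u,v)).round(0).astype(int)) for u in (230,245,258,270,285) if d[v,u]>0])
E
```

```text
190 [(190, np.int64(553), np.int64(239), np.int64(8)), (200, np.int64(553), np.int64(246), np.int64(8)), (208, np.int64(553), np.int64(253), np.int64(10)), (214, np.int64(553), np.int64(257), np.int64(9)), (225, np.int64(540), np.int64(272), np.int64(61)), (240, np.int64(536), np.int64(282), np.int64(73)), (258, np.int64(536), np.int64(292), np.int64(76)), (290, np.int64(540), np.int64(311), np.int64(65)), (302, np.int64(556), np.int64(326), np.int64(8)), (308, np.int64(556), np.int64(330), np.int64(9)), (312, np.int64(556), np.int64(333), np.int64(8)), (320, np.int64(556), np.int64(340), np.int64(8))]
205 [(190, np.int64(565), np.int64(238), np.int64(9)), (200, np.int64(565), np.int64(246), np.int64(9)), (208, np.int64(565), np.int64(252), np.int64(10)), (214, np.int64(546), np.int64(266), np.int64(69)), (225, np.int64(544), np.int64(274), np.int64(78)), (240, np.int64(542), np.int64(282), np.int64(83)), (258, np.int64(542), np.int64(292), np.int64(85)), (290, np.int64(545), np.int64(310), np.int64(78)), (302, np.int64(547), np.int64(317), np.int64(72)), (308, np.int64(568), np.int6
[... 5662 characters left out ...]
np.int64(282), np.int64(88)), (258, np.int64(560), np.int64(293), np.int64(88)), (270, np.int64(560), np.int64(304), np.int64(89)), (285, np.int64(562), np.int64(317), np.int64(81))]
205 [(230, np.int64(575), np.int64(268), np.int64(79)), (245, np.int64(572), np.int64(282), np.int64(89)), (258, np.int64(573), np.int64(293), np.int64(89)), (270, np.int64(573), np.int64(303), np.int64(88)), (285, np.int64(577), np.int64(317), np.int64(77))]
218 [(230, np.int64(616), np.int64(259), np.int64(0)), (245, np.int64(586), np.int64(281), np.int64(83)), (258, np.int64(585), np.int64(293), np.int64(87)), (270, np.int64(588), np.int64(303), np.int64(81)), (285, np.int64(618), np.int64(323), np.int64(0))]
```

```bash
python3 - <<'E'
from h import *
import pickle
for n in "123":
    C=pickle.load(open(f"c{n}.pkl","rb")); d=np.load(f"pics/w{n}.npy")
    H,W=d.shape; u,v=np.meshgrid(range(W),range(H)); K,Rw,o=C
    X=(np.linalg.inv(K)@np.stack([u*d,v*d,d]).reshape(3,-1)); Z=d.ravel()
    X=(Rw@X).T+o
    s={"1":(.4296,.2825,.2326),"2":(.565,.2939,.1472),"3":(.5638,.2928,.0508)}[n]
    r=X-np.array(s); m=(Z>0)&(abs(r[:,0])<.02)&(abs(r[:,1])<.075)&(abs(r[:,1])>.022)&(r[:,2]>-.02)&(r[:,2]<.15)&(Z<.3)
    for sg in(1,-1):
        q=r[m&(sg*r[:,1]>0)]; q=q[(q[:,2]<.15)]; print(n,sg,len(q),np.percentile(q[:,2],[0,1,5,50]).round(4),q[:,0].min().round(4),abs(q[q[:,2]<np.percentile(q[:,2],5)+.02][:,1]).min().round(4))
E
```

```text
1 1 9986 [0.0274 0.0316 0.0442 0.1064] -0.02 0.0427
1 -1 9171 [0.0269 0.0316 0.0428 0.1017] -0.02 0.0479
2 1 9236 [0.031  0.0351 0.0468 0.1056] -0.02 0.0451
2 -1 8335 [0.0309 0.0348 0.0454 0.1003] -0.02 0.045
3 1 9174 [0.0048 0.0216 0.0357 0.1194] -0.02 0.022
3 -1 7984 [0.0054 0.0217 0.0316 0.1009] -0.02 0.022
```

Depth shows the fingertips about 30 mm above the reported TCP in all three views, where `tcp_to_tips` would put them 8 mm below it. That fits the width: the pads closed on the dome at z≈0.08, not on the upright wall. I'll open and go about 38 mm lower, watching the force.

arm_command --commands '[{"dx":0,"dy":0,"dz":0,"spin":0},{"dx":0,"dy":0,"dz":0,"spin":0},{"dx":0,"dy":0,"dz":0,"spin":0},{"dx":0,"dy":0,"dz":0,"spin":0},{"dx":0,"dy":0,"dz":0,"spin":0}]' --gripper 1

```text
time_s: 4.35
position: [0.5636, 0.2926, 0.0504]
tool_rot: [0.016, 1.0, -0.0, -0.0]
wrist_force: [-0.1, 0.2, -0.7]
width: 0.0885
grasp_force: 0.0
```

arm_command --commands '[{"dx":0,"dy":0,"dz":0,"spin":0},{"dx":0,"dy":0,"dz":0,"spin":0},{"dx":0,"dy":0,"dz":-0.06,"spin":0},{"dx":0,"dy":0,"dz":-0.06,"spin":0},{"dx":0,"dy":0,"dz":-0.06,"spin":0}]'

```text
time_s: 4.85
position: [0.5634, 0.2926, 0.0317]
tool_rot: [0.016, 1.0, -0.0, -0.0]
wrist_force: [-0.3, -0.3, 0.6]
width: 0.0921
grasp_force: 0.0
```

arm_command --commands '[{"dx":0,"dy":0,"dz":-0.05,"spin":0},{"dx":0,"dy":0,"dz":-0.05,"spin":0},{"dx":0,"dy":0,"dz":-0.05,"spin":0},{"dx":0,"dy":0,"dz":-0.04,"spin":0},{"dx":0,"dy":0,"dz":0,"spin":0}]'

```text
time_s: 5.35
position: [0.5631, 0.2925, 0.0128]
tool_rot: [0.016, 1.0, -0.0, -0.001]
wrist_force: [-0.6, -0.8, 0.0]
width: 0.0915
grasp_force: 0.0
```

```bash
python3 - <<'E'
from h import *
import pickle
C,im,d=save("wrist","w4"); pickle.dump(C,open("c4.pkl","wb"))
s=manip.get_state(); p=s["position"]; print(p,s["width"],s["wrist_force"],s["time_s"])
H,W=d.shape; u,v=np.meshgrid(range(W),range(H)); K,Rw,o=C
X=(Rw@(np.linalg.inv(K)@np.stack([u*d,v*d,d]).reshape(3,-1))).T+o; 
m=(d.ravel()>0)&(d.ravel()<.4)&(X[:,2]>.084)&(X[:,2]<.093)&(np.hypot(X[:,0]-.565,X[:,1]-.293)<.035)
print("flask top",X[m].mean(0),m.sum())
for sg in(1,-1):
    r=X-p; q=r[(d.ravel()>0)&(abs(r[:,0])<.014)&(sg*r[:,1]>.042)&(sg*r[:,1]<.066)&(r[:,2]>.015)&(r[:,2]<.1)]; print(sg,len(q),np.percentile(q[:,2],[0,1,5]) if len(q) else 0)
E
```

```text
[0.56345858 0.29262432 0.01327288] 0.09169174099527586 [ 0.5514067  -0.61044994  0.92054739] 5.4
flask top [0.55835658 0.29206522 0.08767513] 6143
1 4543 [0.02622977 0.02896642 0.03506229]
-1 4524 [0.02655809 0.02900897 0.03512508]
```

arm_command --commands '[{"dx":0,"dy":0,"dz":0,"spin":0},{"dx":0,"dy":0,"dz":0,"spin":0},{"dx":0,"dy":0,"dz":0,"spin":0},{"dx":0,"dy":0,"dz":0,"spin":0},{"dx":0,"dy":0,"dz":0,"spin":0}]' --gripper 0.55 --squeeze 40

```text
time_s: 5.9
position: [0.5638, 0.2928, 0.0138]
tool_rot: [0.016, 1.0, 0.0, 0.0]
wrist_force: [0.5, -0.6, 0.2]
width: 0.0629
grasp_force: 40.0
```

arm_command --commands '[{"dx":0,"dy":0,"dz":0,"spin":0},{"dx":0,"dy":0,"dz":0,"spin":0},{"dx":0,"dy":0,"dz":0,"spin":0},{"dx":0,"dy":0,"dz":0.05,"spin":0},{"dx":0,"dy":0,"dz":0.05,"spin":0}]'

```text
time_s: 6.4
position: [0.5632, 0.2924, 0.0234]
tool_rot: [0.016, 1.0, -0.0, -0.001]
wrist_force: [-0.2, -0.3, -0.8]
width: 0.0631
grasp_force: 40.0
```

The grip is good: width 63 mm at 40 N. Lifting.

arm_command --commands '[{"dx":0,"dy":0,"dz":0.2,"spin":0},{"dx":0,"dy":0,"dz":0.3,"spin":0},{"dx":0,"dy":0,"dz":0.3,"spin":0},{"dx":0,"dy":0,"dz":0.3,"spin":0},{"dx":0,"dy":0,"dz":0.2,"spin":0}]'

```text
time_s: 6.9
position: [0.5646, 0.2929, 0.1566]
tool_rot: [0.016, 1.0, 0.0, 0.002]
wrist_force: [0.8, 0.2, -1.6]
width: 0.0632
grasp_force: 40.0
```

arm_command --commands '[{"dx":-0.05,"dy":-0.3,"dz":0.1,"spin":0},{"dx":-0.05,"dy":-0.3,"dz":0,"spin":0},{"dx":-0.05,"dy":-0.3,"dz":0,"spin":0},{"dx":-0.05,"dy":-0.3,"dz":0,"spin":0},{"dx":-0.05,"dy":-0.3,"dz":0,"spin":0}]'

```text
time_s: 7.4
position: [0.5382, 0.1415, 0.1639]
tool_rot: [0.016, 1.0, -0.0, 0.0]
wrist_force: [1.4, 0.9, -0.8]
width: 0.0629
grasp_force: 40.0
```

arm_command --commands '[{"dx":-0.05,"dy":-0.3,"dz":0,"spin":0},{"dx":-0.05,"dy":-0.3,"dz":0,"spin":0},{"dx":-0.05,"dy":-0.3,"dz":0,"spin":0},{"dx":-0.05,"dy":-0.3,"dz":0,"spin":0},{"dx":-0.05,"dy":-0.3,"dz":0,"spin":0}]'

```text
time_s: 7.9
position: [0.5132, -0.0085, 0.1639]
tool_rot: [0.016, 1.0, -0.0, 0.0]
wrist_force: [0.6, 0.2, -0.7]
width: 0.0628
grasp_force: 40.0
```

arm_command --commands '[{"dx":-0.04,"dy":-0.3,"dz":0,"spin":0},{"dx":-0.04,"dy":-0.3,"dz":0,"spin":0},{"dx":0,"dy":-0.3,"dz":0,"spin":0},{"dx":0,"dy":-0.3,"dz":0,"spin":0},{"dx":0,"dy":-0.2,"dz":0,"spin":0}]'

```text
time_s: 8.4
position: [0.5054, -0.1493, 0.164]
tool_rot: [0.017, 1.0, -0.0, 0.0]
wrist_force: [-0.9, 0.4, -1.5]
width: 0.0626
grasp_force: 40.0
```

```bash
python3 - <<'E'
from h import *
import pickle
D=pickle.load(open("c0.pkl","rb"))
C,im,d=save("wrist","w5"); pickle.dump(C,open("c5.pkl","wb"))
s=manip.get_state(); p=s["position"]; print(p,s["tool_rot"],s["time_s"])
def cloud(C,d):
    H,W=d.shape; u,v=np.meshgrid(range(W),range(H)); K,Rw,o=C
    X=(Rw@(np.linalg.inv(K)@np.stack([u*d,v*d,d]).reshape(3,-1))).T+o; return X[d.ravel()>0]
print(proj(C,(.51,-.266,.07)))
for n,X in(("w",cloud(C,d)),("t",cloud(D["top"],np.load("pics/top0.npy")))):
    near=np.hypot(X[:,0]-.51,X[:,1]+.266)<.055
    m=near&(abs(X[:,2]-.07)<.006); q=X[m]
    # circle fit over ring-top pts
    f=lambda q:np.linalg.lstsq(np.c_[2*q[:,:2],np.ones(len(q))],(q[:,:2]**2).sum(1),rcond=None)[0]
    c=f(q); print(n,"ring",len(q),c[:2],np.sqrt(c[2]+c[0]**2+c[1]**2),(q.min(0)+q.max(0))/2,np.ptp(q,0),np.median(q[:,2]))
    q=X[near&(X[:,2]>.045)&(X[:,2]<.062)&(np.hypot(X[:,0]-.51,X[:,1]+.266)<.012)]; print(" noz",len(q),q.mean(0) if len(q) else 0)
    q=X[(np.hypot(X[:,0]-.51,X[:,1]+.266)<.08)&(abs(X[:,2]-.012)<.005)]; print(" base",len(q),(q.min(0)+q.max(0))/2,np.ptp(q,0))
X=cloud(C,d)-p
q=X[(abs(X[:,0])<.04)&(abs(X[:,1])<.03)&(X[:,2]>.06)&(X[:,2]<.09)]; print("flask z hist",np.histogram(q[:,2],10))
t=np.percentile(q[:,2],60); 
E
```

```text
[ 0.50543499 -0.15163106  0.16402052] [ 1.77086897e-02  9.99842347e-01 -1.28420232e-03  1.85169528e-04] 8.45
[137.04730989 193.78363998]
w ring 1487 [ 0.51031071 -0.2670253 ] 0.026118189949397217 [ 0.5079128  -0.26224588  0.06853426] [0.07248958 0.06812399 0.0090474 ] 0.07030680850396237
 noz 116 [ 0.51031696 -0.26636175  0.05508166]
 base 6319 [ 0.51219241 -0.26788547  0.01190054] [0.12057812 0.11960663 0.00979138]
t ring 157 [ 0.51086193 -0.26330385] 0.026196872325582127 [ 0.50704255 -0.25805855  0.06954009] [0.07033445 0.06701823 0.01070813] 0.06911044541660138
 noz 12 [ 0.51097169 -0.26196216  0.05437335]
 base 1008 [ 0.51337466 -0.26392351  0.0119906 ] [0.13196629 0.11884023 0.00992829]
flask z hist (array([ 879, 1082, 1124, 1653, 3422, 1895,   19,   20,   14,   21]), array([0.06000734, 0.06298883, 0.06597032, 0.06895182, 0.07193331,
       0.0749148 , 0.07789629, 0.08087778, 0.08385928, 0.08684077,
       0.08982226]))
```

View pics/w5.png

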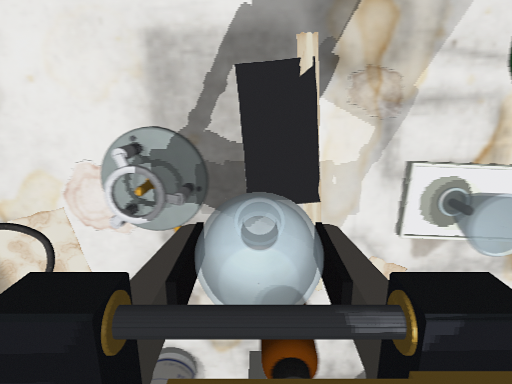

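The station ring is at wrist px (137,194), and its measured axis is (0.510, -0.267). The flask hangs mouth down in the fingers with its mouth at about (259,226). Now the flask's offset from the TCP.

```bash
python3 - <<'E'
from h import *
import pickle
C=pickle.load(open("c5.pkl","rb")); d=np.load("pics/w5.npy"); p=np.array([0.50543499,-0.15163106,0.16402052])
H,W=d.shape; u,v=np.meshgrid(range(W),range(H)); K,Rw,o=C
X=(Rw@(np.linalg.inv(K)@np.stack([u*d,v*d,d]).reshape(3,-1))).T+o-p; X=X[d.ravel()>0]
X=X[(np.hypot(X[:,0],X[:,1])<.036)&(abs(X[:,1])<.027)]
f=lambda q:np.linalg.lstsq(np.c_[2*q[:,:2],np.ones(len(q))],(q[:,:2]**2).sum(1),rcond=None)[0]
for z in np.arange(.044,.074,.004):
    q=X[abs(X[:,2]-z)<.002]; 
    if len(q)>30:
        c=f(q); print(z.round(3),len(q),c[:2].round(4),np.sqrt(c[2]+c[0]**2+c[1]**2).round(4),np.ptp(q,0)[:2])
print("mouth",atz(C,259,228,p[2]-.0055)-p, atz(C,259,225,p[2]-.0005)-p)
E
```

```text
0.044 194 [0.0005 0.0011] 0.0319 [0.01380648 0.05175816]
0.048 205 [0.0004 0.0011] 0.0318 [0.01442383 0.0516703 ]
0.052 238 [0.0004 0.0011] 0.0318 [0.01434233 0.05181531]
0.056 638 [0.     0.0011] 0.0308 [0.01954789 0.05382937]
0.06 850 [-0.      0.0011] 0.0291 [0.04584131 0.05393747]
0.064 1285 [0.0003 0.001 ] 0.0271 [0.04745234 0.05395195]
0.068 1660 [0.0002 0.0012] 0.0243 [0.04258942 0.05228179]
0.072 2353 [-0.0007  0.0013] 0.0194 [0.03792376 0.04664926]
mouth [ 0.00728069  0.00115622 -0.0055    ] [ 0.00313069  0.00129697 -0.0005    ]
```

The flask axis is offset only (0, +1 mm) from the TCP. I need to move about +5 mm in x and -116.5 mm in y.

arm_command --commands '[{"dx":0.01,"dy":-0.3,"dz":0,"spin":0},{"dx":0.01,"dy":-0.3,"dz":0,"spin":0},{"dx":0.01,"dy":-0.3,"dz":0,"spin":0},{"dx":0.01,"dy":-0.2,"dz":0,"spin":0},{"dx":0.005,"dy":-0.065,"dz":0,"spin":0}]'

```text
time_s: 8.95
position: [0.5101, -0.2652, 0.1637]
tool_rot: [0.017, 1.0, -0.0, 0.0]
wrist_force: [0.3, -0.7, -0.2]
width: 0.0629
grasp_force: 40.0
```

arm_command --commands '[{"dx":0,"dy":0,"dz":-0.1,"spin":0},{"dx":0,"dy":0,"dz":-0.2,"spin":0},{"dx":0,"dy":0,"dz":-0.2,"spin":0},{"dx":0,"dy":0,"dz":-0.2,"spin":0},{"dx":0,"dy":0,"dz":0,"spin":0}]'

```text
time_s: 9.45
position: [0.5079, -0.2603, 0.0897]
tool_rot: [0.016, 1.0, 0.003, -0.003]
wrist_force: [0.6, 1.3, -1.0]
width: 0.0628
grasp_force: 40.0
```

```bash
python3 - <<'E'
from h import *
P=[]
for i in range(3):
    C,im,d=save("wrist","w6"); s=manip.get_state(); P.append(s["position"])
p=np.mean(P,0); print(np.array(P).round(4),s["tool_rot"],s["time_s"])
H,W=d.shape; u,v=np.meshgrid(range(W),range(H)); K,Rw,o=C
X=(Rw@(np.linalg.inv(K)@np.stack([u*d,v*d,d]).reshape(3,-1))).T+o; X=X[d.ravel()>0]
q=X[(np.hypot(X[:,0]-.512,X[:,1]+.267)<.064)&(abs(X[:,2]-.012)<.004)]; print("base",len(q),(q.min(0)+q.max(0))/2,np.ptp(q,0))
f=lambda q:np.linalg.lstsq(np.c_[2*q[:,:2],np.ones(len(q))],(q[:,:2]**2).sum(1),rcond=None)[0]
X-=p; 
for z in (.048,.06,.066):
    q=X[(abs(X[:,2]-z)<.003)&(np.hypot(X[:,0],X[:,1])<.036)&(abs(X[:,1])<.027)]; c=f(q); print(z,c[:2]+p[:2])
st=cv2.imread("pics/w6.png"); save("side","s6"); save("top","t6")
a=cv2.imread("pics/s6.png")[80:180,180:290]; b=cv2.imread("pics/w6.png")[100:300,150:370]
cv2.imwrite("pics/v6.png",np.hstack([cv2.resize(a,(400,400)),cv2.resize(b,(400,400))]))
E
```

```text
[[ 0.509  -0.2614  0.0917]
 [ 0.5101 -0.2625  0.0933]
 [ 0.5107 -0.2633  0.0943]] [ 1.58793327e-02  9.99873841e-01 -1.73078850e-04  3.45707022e-04] 9.6
base 6970 [ 0.49720786 -0.26831189  0.01219341] [0.0908695  0.11906405 0.00755237]
0.048 [ 0.51062065 -0.26372858]
0.06 [ 0.50967719 -0.26365553]
0.066 [ 0.51020174 -0.26356708]
```

View pics/v6.png

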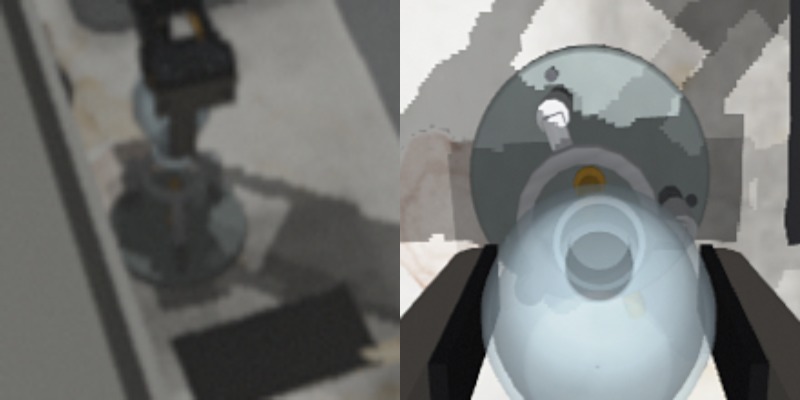

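The arm is still settling. The lip centre sits about 5 px right of the ring and nozzle axis (col 600 against 590), so the flask has to go about 3–4 mm towards -y. I'll apply 3 mm and let it settle before measuring again.

arm_command --commands '[{"dx":0,"dy":-0.03,"dz":0,"spin":0},{"dx":0,"dy":0,"dz":0,"spin":0},{"dx":0,"dy":0,"dz":0,"spin":0},{"dx":0,"dy":0,"dz":0,"spin":0},{"dx":0,"dy":0,"dz":0,"spin":0}]'

```text
time_s: 10.2
position: [0.5102, -0.2668, 0.0936]
tool_rot: [0.016, 1.0, 0.0, -0.0]
wrist_force: [0.6, -1.4, -0.2]
width: 0.0629
grasp_force: 40.0
```

```bash
cat > m.py <<'E'
from h import *
f=lambda q:np.linalg.lstsq(np.c_[2*q[:,:2],np.ones(len(q))],(q[:,:2]**2).sum(1),rcond=None)[0]
for i in range(2):
    C,im,d=save("wrist","w7"); s=manip.get_state(); p=s["position"]; print(p.round(4),s["wrist_force"].round(1),s["time_s"])
    H,W=d.shape; u,v=np.meshgrid(range(W),range(H)); K,Rw,o=C
    X=(Rw@(np.linalg.inv(K)@np.stack([u*d,v*d,d]).reshape(3,-1))).T+o; X=X[d.ravel()>0]
    q=X[(np.hypot(X[:,0]-.512,X[:,1]+.267)<.064)&(abs(X[:,2]-.012)<.004)]; print("base",((q.min(0)+q.max(0))/2)[1],q[:,0].min(), np.ptp(q[:,1]))
    X-=p
    print("flask",[(f(X[(abs(X[:,2]-z)<.003)&(np.hypot(X[:,0],X[:,1])<.036)&(abs(X[:,1])<.027)])[:2]+p[:2]).round(4) for z in (.048,.06,.066)])
E
python3 m.py
```

```text
[ 0.5101 -0.2668  0.0936] [ 0.  -0.4 -2.1] 10.25
base -0.26805960124540396 0.45135049474186584 0.11899676116782584
flask [array([ 0.5107, -0.268 ]), array([ 0.5097, -0.268 ]), array([ 0.5103, -0.2679])]
[ 0.5101 -0.2668  0.0936] [ 1.3 -0.3 -1.5] 10.3
base -0.2682263592401244 0.45145857563262515 0.11945027553320611
flask [array([ 0.5106, -0.268 ]), array([ 0.5097, -0.2679]), array([ 0.5102, -0.2678])]
```

Flask and station are aligned to within 1 mm. I'll descend 45 mm, just short of the ring.

arm_command --commands '[{"dx":0.005,"dy":0,"dz":-0.07,"spin":0},{"dx":0,"dy":0,"dz":-0.07,"spin":0},{"dx":0,"dy":0,"dz":-0.07,"spin":0},{"dx":0,"dy":0,"dz":-0.07,"spin":0},{"dx":0,"dy":0,"dz":-0.06,"spin":0}]'

```text
time_s: 10.8
position: [0.5104, -0.2666, 0.0586]
tool_rot: [0.016, 1.0, 0.0, -0.0]
wrist_force: [-0.2, 1.5, -1.0]
width: 0.0629
grasp_force: 40.0
```

arm_command --commands '[{"dx":0,"dy":0,"dz":-0.05,"spin":0},{"dx":0,"dy":0,"dz":-0.04,"spin":0},{"dx":0,"dy":0,"dz":-0.02,"spin":0},{"dx":0,"dy":0,"dz":0,"spin":0},{"dx":0,"dy":0,"dz":0,"spin":0}]'

```text
time_s: 11.3
position: [0.5109, -0.2669, 0.0488]
tool_rot: [0.016, 1.0, -0.0, 0.0]
wrist_force: [0.9, 0.0, -1.1]
width: 0.0627
grasp_force: 40.0
```

arm_command --commands '[{"dx":0,"dy":0,"dz":-0.03,"spin":0},{"dx":0,"dy":0,"dz":-0.03,"spin":0},{"dx":0,"dy":0,"dz":-0.02,"spin":0},{"dx":0,"dy":0,"dz":0,"spin":0},{"dx":0,"dy":0,"dz":0,"spin":0}]' --squeeze 55

```text
time_s: 11.8
position: [0.5111, -0.2672, 0.0412]
tool_rot: [0.016, 1.0, -0.0, 0.0]
wrist_force: [-0.5, 0.6, 5.3]
width: 0.0626
grasp_force: 55.0
```

Ring contact, with the force rising at about 6 N as expected. Pressing further.

arm_command --commands '[{"dx":0,"dy":0,"dz":-0.04,"spin":0},{"dx":0,"dy":0,"dz":-0.04,"spin":0},{"dx":0,"dy":0,"dz":-0.03,"spin":0},{"dx":0,"dy":0,"dz":-0.03,"spin":0},{"dx":0,"dy":0,"dz":0,"spin":0}]'

```text
time_s: 12.3
position: [0.5111, -0.2672, 0.0276]
tool_rot: [0.016, 1.0, -0.0, 0.0]
wrist_force: [-1.8, 1.3, 10.3]
width: 0.0627
grasp_force: 55.0
```

arm_command --commands '[{"dx":0,"dy":0,"dz":-0.02,"spin":0},{"dx":0,"dy":0,"dz":-0.02,"spin":0},{"dx":0,"dy":0,"dz":0,"spin":0},{"dx":0,"dy":0,"dz":0,"spin":0},{"dx":0,"dy":0,"dz":0,"spin":0}]'

```text
time_s: 12.8
position: [0.5112, -0.2673, 0.0242]
tool_rot: [0.016, 1.0, -0.0, 0.0]
wrist_force: [-3.4, 1.4, 11.3]
width: 0.0627
grasp_force: 55.0
```

arm_command --commands '[{"dx":0,"dy":0,"dz":-0.02,"spin":0},{"dx":0,"dy":0,"dz":-0.01,"spin":0},{"dx":0,"dy":0,"dz":0,"spin":0},{"dx":0,"dy":0,"dz":0,"spin":0},{"dx":0,"dy":0,"dz":0,"spin":0}]'

```text
time_s: 13.3
position: [0.5113, -0.2674, 0.0228]
tool_rot: [0.016, 1.0, -0.001, 0.0]
wrist_force: [-7.3, 5.3, 21.8]
width: 0.0629
grasp_force: 55.0
```

arm_command --commands '[{"dx":0,"dy":0,"dz":-0.02,"spin":0},{"dx":0,"dy":0,"dz":0,"spin":0},{"dx":0,"dy":0,"dz":0,"spin":0},{"dx":0,"dy":0,"dz":0,"spin":0},{"dx":0,"dy":0,"dz":0,"spin":0}]'

```text
time_s: 13.8
position: [0.5115, -0.2675, 0.0225]
tool_rot: [0.016, 1.0, -0.001, 0.0]
wrist_force: [-12.8, 8.4, 33.2]
width: 0.0629
grasp_force: 55.0
```

The stop is reached: the force jumped and z no longer changes. I'll ease the sideways load slightly and check that the ring is down.

arm_command --commands '[{"dx":-0.01,"dy":0.007,"dz":0,"spin":0},{"dx":0,"dy":0,"dz":0,"spin":0},{"dx":0,"dy":0,"dz":0,"spin":0},{"dx":0,"dy":0,"dz":0,"spin":0},{"dx":0,"dy":0,"dz":0,"spin":0}]'

```text
time_s: 14.3
position: [0.5114, -0.2675, 0.0225]
tool_rot: [0.016, 1.0, -0.001, 0.001]
wrist_force: [-9.9, 6.3, 29.9]
width: 0.0627
grasp_force: 55.0
```

```bash
python3 - <<'E'
from h import *
C,im,d=save("wrist","w8"); s=manip.get_state(); p=s["position"]; print(p,s["wrist_force"],s["grasp_force"],s["time_s"])
H,W=d.shape; u,v=np.meshgrid(range(W),range(H)); K,Rw,o=C
X=(Rw@(np.linalg.inv(K)@np.stack([u*d,v*d,d]).reshape(3,-1))).T+o; X=X[d.ravel()>0]
r=np.hypot(X[:,0]-.511,X[:,1]+.267)
q=X[(r<.048)&(X[:,0]<.5)&(X[:,2]>.02)&(X[:,2]<.075)]; h=np.histogram(q[:,2],np.arange(.02,.08,.004)); print(*zip(h[1].round(3),h[0]))
t=X[(r<.015)&(X[:,2]>.07)]; print("flask top z",np.median(t[:,2]))
E
```

```text
[ 0.51138779 -0.26747978  0.02255227] [-9.70994426  6.22866109 30.51464578] 55.01059934735167 14.35
(np.float64(0.02), np.int64(24)) (np.float64(0.024), np.int64(20)) (np.float64(0.028), np.int64(27)) (np.float64(0.032), np.int64(25)) (np.float64(0.036), np.int64(239)) (np.float64(0.04), np.int64(403)) (np.float64(0.044), np.int64(215)) (np.float64(0.048), np.int64(79)) (np.float64(0.052), np.int64(0)) (np.float64(0.056), np.int64(0)) (np.float64(0.06), np.int64(49)) (np.float64(0.064), np.int64(182)) (np.float64(0.068), np.int64(205)) (np.float64(0.072), np.int64(163))
flask top z 0.0976038481360101
```

The flask top is at z=0.098, so its origin is at 0.018. The ring face is near 0.048, which is the bottom of its travel, with 30 N held and steady. Handing in.

```bash
python3 -c "
from cell import manip
print(manip.finish_job())"
```

```text
the job is handed in; nothing more can be done
None
```

The round flask is mouth down on the blow-out station, with the ring pressed to its bottom stop, still gripped at 55 N and held down with about 30 N; I handed the job in at about 14.4 s.

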